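Fold down the retainer flap and shut the sample case

TASK

Make the sample case ready to carry: push its standing aluminium flap down flat over the jars, and only then swing the lid fully shut over it. Just push with the fingers: do not grip the flap or the lid, do not lift any jar, and leave the brown bottle, the rubber stopper and the roll of tape beside the case where they are.

Things in the scene. Friction and masses are not known exactly. Their poses are not given: they have to be found in the camera images.
- case: Grey open-topped plastic sample case, fixed to the worktop, 150 (x) x 165 (y) x 84 mm high, walls 6 mm. Origin: centre of its underside, on the worktop. Its x axis points from its front to its rear (hinged) side, y to its left, z up; turned about the vertical by up to 0.5 rad either way. Three jars stand in its black insert, tops 63 mm above the worktop.
- flap (a joint): Angle of the inner aluminium flap in rad: 0 = flat over the jars, 1.57 = upright, limit 1.8 (leaning out to the left). Starts at 1.4 to 1.75. Hinge line along case x at case y = +70, z = 70 mm; it folds towards case -y (right). The stiff hinge stays at any angle; 1 to 2 N at the free edge moves it. Standing, it is in the lid's way.
- flap_edge (a point): Middle of the flap's free edge, on the face that looks left when it stands and up when it lies: 142 mm from the hinge line, 5 mm above the hinge's plane. The flap is a plate 128 mm (case x) x 142 x 5 mm; flat, its upper face is at z = 75 mm, 9 mm below the rim; upright it reaches z = 212 mm. The point's axes turn with the flap and equal the case's at angle 0.
- lid (a joint): Angle of the lid in rad: 0 = shut on the rim, 1.57 = upright, limit 1.9 (leaning back). Starts at 1.55 to 1.8. Hinge line along case y at case x = +75, z = 84 mm; it swings to the front (case -x) to shut. The stiff hinge stays at any angle; 2 to 6 N near the free edge moves it.
- lid_edge (a point): Middle of the lid's free edge, on its outer face. The lid is a grey plate 156 mm from hinge to edge, 165 mm wide (case y), 12 mm thick; its outer face lies 13 mm beyond the hinge's plane (z = 97 mm when shut). A 6 mm lip, 40 mm wide, stands out beyond the edge. The point's axes turn with the lid and equal the case's at angle 0.
- jar_a: Loose sample jar with a white screw cap, 48 mm across, 57 mm high, standing in the front left well of the case. Origin: centre of its underside.
- jar_b: Loose sample jar with a white screw cap, 48 mm across, 57 mm high, standing in the front right well of the case. Origin: centre of its underside.
- jar_c: Loose sample jar with a white screw cap, 48 mm across, 57 mm high, standing in the rear left well of the case. Origin: centre of its underside.
- reagent: Loose small brown bottle with a black cap, 49 mm across, 105 mm high, standing to the right of the case. Origin: centre of its underside.
- stopper: Loose red-brown rubber stopper, 23 mm across, 28 mm high, standing to the left of the case. Origin: centre of its underside.
- tape: Loose roll of tape lying flat in front of the case, 72 mm across, 19 mm high. Origin: centre of its underside.
There are look-alikes about, which are no part of the job. What is shaped like the jar_c but pink or yellow is not meant.

How it is judged:
By the outcome, as a careful person would: the job done as asked, in the order asked, and still so for the second after the job is handed in, with the robot touching nothing.
It also fails if it takes over 53 s, if anything falls off the work surface, if the arm or the gripper's body presses on something with over 40 N, if the wrist force passes 120 N, or if a joint passes its speed limit or range.

ROBOT

A 6-joint arm with a two-finger parallel gripper is mounted at the origin on a cart in front of the work surface, level with it; the furniture and walls round the work are solid. World frame = base frame: x ahead of the robot, y to its left, z up, the work surface at z = 0. Lengths are in m, angles in rad, forces in N, time in s.
With the tool pointing down it reaches from about 0.3 to 0.95 m from the base axis. Payload 3.1 kg.
Tool frame: the origin (TCP) lies midway between the tips of the shut fingers; the grasp point (between the pads) lies 19 mm behind it (arm.hold_point_z is the distance from the TCP to the grasp point, in m); z points along the fingers, y is the line along which they close (so a half turn about z gives the same grasp; the last joint's range is limited). The gripper opens to 85 mm and grips with 20 to 120 N. Pads are 22 mm wide; open, the fingers measure 114 mm over their backs; the gripper's body (76 mm by 85 mm) begins 54 mm behind the grasp point. The pads swing forward as they close: fully open they stand 13 mm farther back than shut.
Start: joints at [1.223, 0.308, 1.634, -0, 1.2, -0.07], TCP at [0.171, 0.601, 0.231] pointing down, gripper open.
Joint ranges: [-3.06, 3.06], [-0.79, 1.96], [0.05, 2.63], [-1.19, 4.34], [0.05, 2.64], [-2.94, 2.94]. Speed limits (rad/s): [2.79, 2.79, 3.14, 3.14, 3.14, 3.14].

INTERFACE

Orientations are given as [roll, pitch, yaw] about the fixed x, y, z axes, in that order (R = Rz(yaw) Ry(pitch) Rx(roll)).
In Python, from cell import arm gives the robot as it stands.
- The arm moves only by the tool carry_out, never from a script. Its argument "increments" is a list of rows, each a list of 7 numbers: the turn, a rotation vector about the tool's x, y, z in degrees, then the shift along the tool's x, y, z in cm, then the opening, from 0 (shut) to 1 (fully open). A call has exactly 10 rows; each row shifts and turns the commanded pose from where the row before left it, along the tool's axes as they then stand; what a row does not reach is not made up. A row lasts 1/12 s, in which the tool goes at most 41.7 mm and 7.16 degrees, less where a joint would pass 70% of its speed; a pose out of reach is approached as far as the arm can. A call is refused whole if a number of a shift passes 4.17 or a number of a turn 7.16, either way. A call with a gripper value outside its range is refused whole. The fingers move at their own pace and stop on an object; the grip force is fixed at half the most. Time passes only in rows, so rows that do not move let the fingers close, or fill a call up. It gives the time, the measured TCP pose, the force, the opening and the grip force at its end, in the units of the state.
- arm.state(): the state, without advancing time (a new reading comes with each control period).
- arm.read_camera(name): name is "scene" or "top" or "wrist"; returns a dict with "color" (384x512x3 uint8, red, green, blue), "depth" (384x512 float32, m along the optical axis (not along the pixel's ray), 0 where there is no reading), "K" (3x3 intrinsics, pixels), "k1" (the pictures are not rectified: a ray, as slopes to the right and down, at radius r is drawn at 1 + k1 r^2 times it, then the intrinsics apply), "rvec" (rotation vector, rad) and "tvec" (3), from world to camera coordinates, as OpenCV has them. Camera axes: x right, y down, z forward; pixel columns grow to the right and rows downward; lengths in m; the calibration is good to about 2 mm. A picture is of the moment at which its call begins.
- arm.sign_off(): hands the job in; it is judged then, once.
Trained networks look in a picture, given as the dict that the camera call returned (one of the last four; its "shot" number tells which), for a name from the list of things; names that differ only in an ending like _2 or _b are one class to them, and where a whole thing is asked for, a point or a joint stands for the part that bears it (a point fixed in the world has none). Each returns a list of dicts, best first, with "confidence" (0 to 1); they miss things now and then, are a little off and sometimes report something else, mostly with a low value. They report only what shows in the picture. A call takes as long as a camera call. They do not tell look-alikes from the thing itself.
- arm.look_for(thing, picture): "bbox" ([left, top, right, bottom] in pixels, round what is visible of it).
- arm.trace(thing, picture): "mask" (384x512 bool, what is visible of it) and "bbox" ([left, top, right, bottom] in pixels, round what is visible of it).
- arm.landmark_of(thing, picture): "pixel" ([column, row] in pixels: a listed point, or the origin of a listed thing).
The state is a dict: "t": time; "joints": joint angles; "dq": joint speeds; "joint_torque": joint torques, N m; "tool_pos": TCP position; "tcp_rot": TCP orientation; "force": force on the tool from outside, world axes, zero at the start; "wrist_torque": the same for the moment, N m; "gripper_width": finger opening in m; "finger_force": force on a finger pad.
Only numpy, scipy, OpenCV 4.12 (cv2) and the standard library are available. Lean on these libraries where they do the work, as an engineer would, in place of code of your own. Each camera call takes 0.05 s, during which the arm holds its last target. There are 200 camera calls.

## Working session

There is one attempt and no reset: what is moved stays moved. The work goes in short steps, Python scripts to look and compute and a tool call to move; the robot and the scene stay as the last step left them, time stands still between calls to the robot, and variables do not carry over. Pictures are saved under pics/ and viewed, at most 10 in all, crops included, and the job is handed in when it is done.

Besides the shell and the picture viewer there is one more tool, called after ">>>" as a command line: name --pt "numbers of a row" for each row, then --argument value for the rest. carry_out: Moves the arm, as the interface text tells. Its arguments: {"type":"object","properties":{"increments":{"type":"array","items":{"type":"array","items":{"type":"number"}}}},"required":["increments"]}

```bash
mkdir -p pics; cat > h.py <<'E'
import numpy as np, cv2
from cell import arm
from scipy.spatial.transform import Rotation as Rn
def rays(p,uv):
    x=(np.array(uv,float).reshape(-1,2)-[p["K"][0][2],p["K"][1][2]])/[p["K"][0][0],p["K"][1][1]]
    s=x.copy()
    for _ in range(20): s=x/(1+p["k1"]*(s**2).sum(1,keepdims=True))
    return s
def world(p,uv,d=None):
    uv=np.array(uv,float).reshape(-1,2); s=rays(p,uv)
    if d is None: d=p["depth"][uv[:,1].round().astype(int),uv[:,0].round().astype(int)]
    c=np.c_[s,np.ones(len(s))]*np.array(d).reshape(-1,1)
    R=cv2.Rodrigues(np.array(p["rvec"],float))[0]
    return (c-np.array(p["tvec"]).ravel())@R
def proj(p,P):
    R=cv2.Rodrigues(np.array(p["rvec"],float))[0]
    c=np.array(P).reshape(-1,3)@R.T+np.array(p["tvec"]).ravel()
    s=c[:,:2]/c[:,2:]; s=s*(1+p["k1"]*(s**2).sum(1,keepdims=True))
    return s*[p["K"][0][0],p["K"][1][1]]+[p["K"][0][2],p["K"][1][2]]
E
cat > a.py <<'E'
from h import *
s=arm.state(); print({k:np.round(v,3) for k,v in s.items()})
ims=[]
for n in ["scene","top"]:
    p=arm.read_camera(n); im=p["color"][:,:,::-1].copy()
    for t in ["case","flap","lid"]:
        for m in arm.trace(t,p)[:1]:
            k=m["mask"]&(p["depth"]>0); v,u=np.nonzero(k); W=world(p,np.c_[u,v])
            print(n,t,m["confidence"],m["bbox"],np.percentile(W,[2,50,98],axis=0).round(3).tolist())
            np.save(f"{n}_{t}.npy",W)
    for t in ["flap_edge","lid_edge","case","reagent","stopper","tape","jar_a"]:
        for m in arm.landmark_of(t,p)[:3]:
            uv=m["pixel"]; print(n,t,round(m["confidence"],2),np.round(uv),world(p,np.clip(uv,0,[511,383])).round(3))
            cv2.circle(im,tuple(int(a) for a in uv),3,(0,0,255),1)
    ims.append(im)
cv2.imwrite("pics/a.png",cv2.resize(np.hstack(ims),(800,300)))
cv2.imwrite("pics/a_s.png",ims[0])
E
python3 a.py
```

```text
{'t': np.float64(0.0), 'joints': array([ 1.223,  0.309,  1.635, -0.   ,  1.2  , -0.07 ]), 'dq': array([ 0.001, -0.   ,  0.002, -0.001, -0.001, -0.001]), 'joint_torque': array([-0.0000e+00, -4.1525e+01, -2.7666e+01,  0.0000e+00,  1.0000e-02,
        0.0000e+00]), 'tool_pos': array([0.171, 0.6  , 0.23 ]), 'tcp_rot': array([-3.139, -0.   ,  2.864]), 'force': array([0.669, 0.175, 0.527]), 'wrist_torque': array([ 0.064,  0.009, -0.02 ]), 'finger_force': np.float64(0.0), 'gripper_width': np.float64(0.085)}
scene case 0.71 [326.6, 204.4, 355.6, 229.9] [[0.308, -0.181, -0.002], [0.338, -0.145, 0.013], [0.373, -0.115, 0.019]]
scene flap 0.87 [251.8, 120.4, 288.4, 187.9] [[0.431, -0.064, 0.083], [0.486, -0.041, 0.149], [0.558, -0.028, 0.209]]
scene lid 0.66 [250.5, 101.1, 305.5, 168.3] [[0.551, -0.215, 0.088], [0.57, -0.154, 0.185], [0.592, -0.056, 0.236]]
scene flap_edge 0.86 [264. 131.] [[ 0.507 -0.037  0.203]]
scene lid_edge 0.85 [276. 104.] [[ 0.583 -0.131  0.24 ]]
scene case 0.84 [295. 200.] [[ 0.417 -0.067  0.046]]
scene case 0.2 [340. 220.] [[ 0.321 -0.125  0.017]]
scene reagent 0.88 [3
[... 633 characters left out ...]
 0.243]]
top flap_edge 0.7 [282. 194.] [[ 0.494 -0.032  0.214]]
top flap_edge 0.65 [296. 229.] [[ 0.446 -0.078  0.063]]
top lid_edge 0.94 [341. 146.] [[ 0.674 -0.19   0.026]]
top lid_edge 0.49 [298. 227.] [[ 0.451 -0.082  0.064]]
top case 0.77 [312. 212.] [[ 0.494 -0.12   0.034]]
top reagent 0.59 [375. 245.] [[ 0.419 -0.264  0.064]]
top reagent 0.47 [327. 234.] [[ 0.439 -0.15   0.065]]
top stopper 0.65 [326. 233.] [[ 0.441 -0.149  0.065]]
top stopper 0.64 [263. 210.] [[0.493 0.002 0.028]]
top tape 0.78 [323. 278.] [[ 0.338 -0.155  0.001]]
top jar_a 0.86 [299. 228.] [[ 0.449 -0.085  0.065]]
top jar_a 0.83 [326. 235.] [[ 0.437 -0.148  0.066]]
top jar_a 0.66 [282. 161.] [[ 0.612 -0.037  0.059]]
```

View pics/a.png

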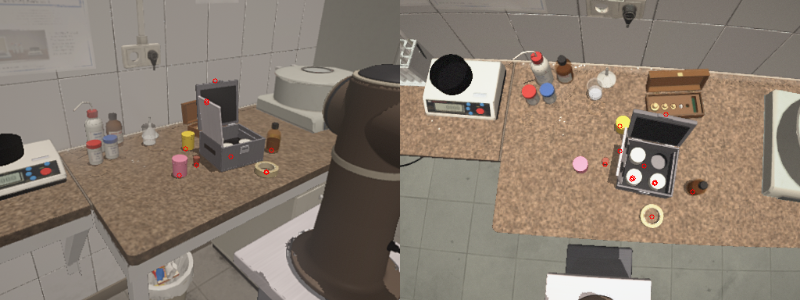

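```bash
cat > fit.py <<'E'
from h import *
from scipy.optimize import least_squares
def plane(W):
    for _ in range(8):
        c=W.mean(0); n=np.linalg.svd(W-c,full_matrices=False)[2][2]
        r=(W-c)@n; W=W[abs(r)<max(.003,1.5*np.median(abs(r)))]
    return c,n,len(W)
for f in ["scene_flap","scene_lid","top_lid"]:
    W=np.load(f+".npy"); c,n,k=plane(W); n=n*np.sign(n[np.argmax(abs(n))])
    print(f,c.round(3),n.round(3),k,"az",np.degrees(np.arctan2(n[1],n[0])).round(1))
p=arm.read_camera("top"); v,u=np.mgrid[130:270,260:390]; uv=np.c_[u.ravel(),v.ravel()]
W=world(p,uv); W=W[(W[:,2]>.079)&(W[:,2]<.090)]
W=W[(W[:,0]>.38)&(W[:,0]<.62)&(W[:,1]<-.03)&(W[:,1]>-.235)]
def res(q):
    c,s=np.cos(q[2]),np.sin(q[2]); d=W[:,:2]-q[:2]; x=d[:,0]*c+d[:,1]*s; y=-d[:,0]*s+d[:,1]*c
    a=abs(x)-.072;b=abs(y)-.0795
    return np.where((a>0)&(b>0),np.hypot(a,b),np.maximum(a,b))
for y0 in [-.3,0,.3]:
    o=least_squares(res,[.495,-.125,y0],loss="soft_l1",f_scale=.002); print(len(W),o.cost,o.x.round(4),np.median(abs(o.fun)))
E
python3 fit.py
```

```text
scene_flap [ 0.484 -0.04   0.152] [ 0.136  0.981 -0.136] 1090 az 82.1
scene_lid [ 0.569 -0.152  0.18 ] [ 0.982 -0.114 -0.151] 1407 az -6.6
top_lid [ 0.571 -0.136  0.18 ] [ 0.978 -0.132 -0.159] 2278 az -7.7
641 0.0012035222627866955 [ 0.484  -0.125  -0.1353] 0.0017434961877261929
641 0.0012035222628056753 [ 0.484  -0.125  -0.1353] 0.0017435021174312115
641 0.001203522262784366 [ 0.484  -0.125  -0.1353] 0.0017434941191205172
```

>>> carry_out --pt "0 0 -4.1 -1 -1.4 0 0" --pt "0 0 -4.1 -2 -2.8 0 0" --pt "0 0 0 -2 -2.8 0 0" --pt "0 0 0 -2 -2.8 0 0" --pt "0 0 0 -2 -2.8 0 0" --pt "0 0 0 -2 -2.8 0 0" --pt "0 0 0 -2 -2.8 0 0" --pt "0 0 0 -2 -2.8 0 0" --pt "0 0 0 -2 -2.8 0 0" --pt "0 0 0 -2 -2.8 0 0"

```text
t: 1.98
tool_pos: [0.32, 0.3085, 0.2316]
tcp_rot: [3.141, 0.001, 3.007]
force: [0.2, 0.7, -0.9]
gripper_width: 0.0002
finger_force: 0.0
```

>>> carry_out --pt "0 0 0 -2 -2.8 0 0" --pt "0 0 0 -2 -2.8 0 0" --pt "0 0 0 -2 -2.8 0 0" --pt "0 0 0 -2 -2.8 0 0" --pt "0 0 0 -2 -2.8 0 0" --pt "0 0 0 -2 -2.8 0 0" --pt "0 0 0 -2 -2.8 0 0" --pt "0 0 0 -2 -2.8 0 0" --pt "0 0 0 -2 -2 0 0" --pt "0 0 0 0 0 0 0"

```text
t: 2.82
tool_pos: [0.4683, 0.0401, 0.2321]
tcp_rot: [-3.14, 0.004, 3.002]
force: [1.1, -0.0, -0.2]
gripper_width: 0.0
finger_force: 0.0
```

```bash
cat >> h.py <<'E'
C=np.array([.484,-.125]);YAW=-.135
def st():
    s=arm.state(); d=np.array(s["tool_pos"][:2])-C; c,n=np.cos(YAW),np.sin(YAW)
    print("t",round(s["t"],2),"world",np.round(s["tool_pos"],4),"case xyz",np.round([d[0]*c+d[1]*n,-d[0]*n+d[1]*c,s["tool_pos"][2]],4),"rot",np.round(s["tcp_rot"],3),"F",np.round(s["force"],1),"w",np.round(s["gripper_width"],3))
E
python3 -c "
from h import *
st()"
```

```text
t 2.82 world [0.4683 0.0401 0.2321] case xyz [-0.0378  0.1614  0.2321] rot [-3.14   0.004  3.002] F [ 1.1 -0.  -0.2] w 0.0
```

>>> carry_out --pt "0 0 0 -0.5 0 1.5 0" --pt "0 0 0 -0.5 0 1.5 0" --pt "0 0 0 -0.5 0 1.5 0" --pt "0 0 0 -0.5 0 1.5 0" --pt "0 0 0 0 -1.1 0 0" --pt "0 0 0 0 -1.1 0 0" --pt "0 0 0 0 -1.1 0 0" --pt "0 0 0 0 -1.1 0 0" --pt "0 0 0 0 -1.1 0 0" --pt "0 0 0 0 -1.1 0 0"

```text
t: 3.65
tool_pos: [0.4766, -0.0253, 0.1731]
tcp_rot: [3.141, 0.002, 3.006]
force: [-3.0, 2.6, 12.3]
gripper_width: -0.0002
finger_force: 5.6
```

```bash
python3 -c "
from h import *
st()
p=arm.read_camera('scene'); cv2.imwrite('pics/b.png',cv2.resize(p['color'][80:240,180:390,::-1],None,fx=3.5,fy=3.5))"
```

```text
t 3.65 world [ 0.4766 -0.0253  0.1731] case xyz [-0.0207  0.0978  0.1731] rot [3.141e+00 2.000e-03 3.006e+00] F [-3.   2.6 12.3] w -0.0
```

View pics/b.png

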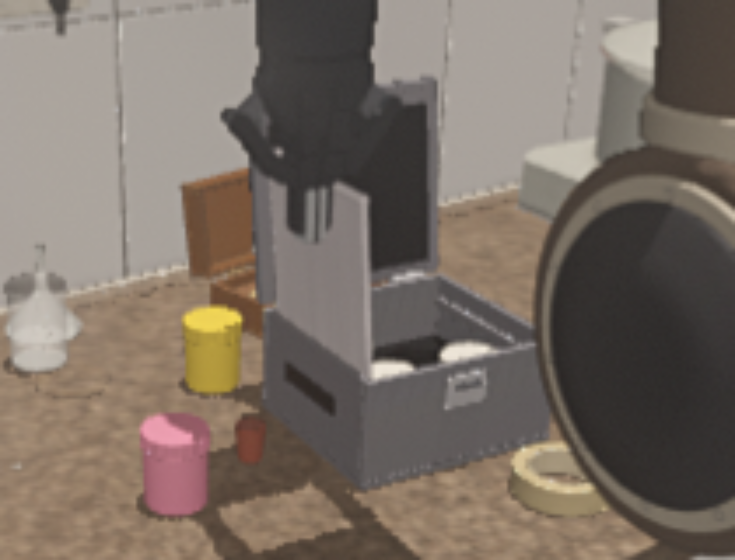

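>>> carry_out --pt "0 0 0 0 0 -1 0" --pt "0 0 0 0 0 -1 0" --pt "0 0 0 0 -0.8 0 0" --pt "0 0 0 0 -0.8 0 0" --pt "0 0 0 0 -0.8 0 0" --pt "0 0 0 0 -0.8 0.1 0" --pt "0 0 0 0 -0.8 0.2 0" --pt "0 0 0 0 -0.8 0.3 0" --pt "0 0 0 0 -0.8 0.3 0" --pt "0 0 0 0 0 0 0"

```text
t: 4.53
tool_pos: [0.4675, -0.0811, 0.1811]
tcp_rot: [-3.141, -0.002, 3.006]
force: [-0.8, 1.0, 0.4]
gripper_width: 0.0001
finger_force: 0.0
```

```bash
python3 -c "
from h import *
st()
p=arm.read_camera('scene'); cv2.imwrite('pics/c.png',cv2.resize(p['color'][80:240,180:390,::-1],None,fx=3,fy=3))"
```

```text
t 4.53 world [ 0.4675 -0.0811  0.1811] case xyz [-0.0222  0.0413  0.1811] rot [-3.141e+00 -2.000e-03  3.006e+00] F [-0.8  1.   0.4] w 0.0
```

View pics/c.png

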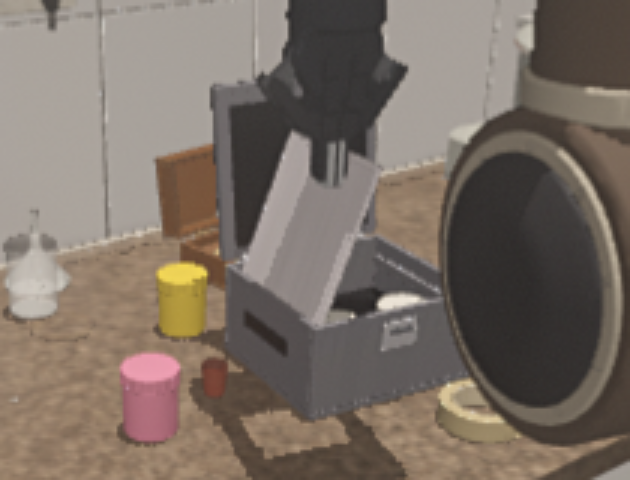

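>>> carry_out --pt "0 0 0 0 -0.75 0.15 0" --pt "0 0 0 0 -0.75 0.2 0" --pt "0 0 0 0 -0.87 0.6 0" --pt "0 0 0 0 -0.87 0.6 0" --pt "0 0 0 0 -0.87 0.7 0" --pt "0 0 0 0 -0.7 0.85 0" --pt "0 0 0 0 -0.7 0.85 0" --pt "0 0 0 0 -0.7 0.9 0" --pt "0 0 0 0 -0.45 1.0 0" --pt "0 0 0 0 0 0 0"

```text
t: 5.42
tool_pos: [0.4576, -0.1459, 0.1211]
tcp_rot: [3.141, -0.005, 3.006]
force: [-1.0, 0.5, 0.7]
gripper_width: 0.0002
finger_force: 0.0
```

```bash
python3 -c "
from h import *
st()"
```

```text
t 5.42 world [ 0.4576 -0.1459  0.1211] case xyz [-0.0234 -0.0242  0.1211] rot [ 3.141 -0.005  3.006] F [-1.   0.5  0.7] w 0.0
```

>>> carry_out --pt "0 0 0 0 -0.5 0.9 0" --pt "0 0 0 0 -0.5 0.9 0" --pt "0 0 0 0 -0.3 0.9 0" --pt "0 0 0 0 -0.2 0.7 0" --pt "0 0 0 0 -0.1 0.6 0" --pt "0 0 0 0 0 0.5 0" --pt "0 0 0 0 0 0.3 0" --pt "0 0 0 0 0 0 0" --pt "0 0 0 0 0 0 0" --pt "0 0 0 0 0 0 0"

```text
t: 6.25
tool_pos: [0.4577, -0.1615, 0.076]
tcp_rot: [-3.142, 0.0, 3.007]
force: [0.7, 0.1, -0.3]
gripper_width: -0.0001
finger_force: 0.0
```

```bash
python3 -c "
from h import *
st()"
```

```text
t 6.25 world [ 0.4577 -0.1615  0.076 ] case xyz [-0.0212 -0.0397  0.076 ] rot [-3.142  0.     3.007] F [ 0.7  0.1 -0.3] w -0.0
```

>>> carry_out --pt "0 0 0 0 0 0.1 0" --pt "0 0 0 0 0 0.1 0" --pt "0 0 0 0 0 0.1 0" --pt "0 0 0 0 0 0 0" --pt "0 0 0 0 0 0 0" --pt "0 0 0 0 0 0 0" --pt "0 0 0 0 0 0 0" --pt "0 0 0 0 0 0 0" --pt "0 0 0 0 0 0 0" --pt "0 0 0 0 0 0 0"

```text
t: 7.08
tool_pos: [0.4579, -0.1616, 0.0747]
tcp_rot: [-3.142, 0.0, 3.007]
force: [-3.5, 2.1, 13.3]
gripper_width: -0.0001
finger_force: 6.3
```

>>> carry_out --pt "0 0 0 0 0 0.15 0" --pt "0 0 0 0 0 0 0" --pt "0 0 0 0 0 0 0" --pt "0 0 0 0 0 -2 0" --pt "0 0 0 0 0 -3.5 0" --pt "0 0 0 0 0 -3.5 0" --pt "0 0 0 0 0 -3.5 0" --pt "0 0 0 0 0 -3.5 0" --pt "0 0 0 0 0 -3.5 0" --pt "0 0 0 0 0 -1.5 0"

```text
t: 7.92
tool_pos: [0.4598, -0.1625, 0.287]
tcp_rot: [-3.139, 0.009, 3.007]
force: [1.2, -0.2, 1.3]
gripper_width: -0.0003
finger_force: 0.0
```

```bash
python3 -c "
from h import *
st()
p=arm.read_camera('top'); 
R=np.array([[np.cos(YAW),-np.sin(YAW)],[np.sin(YAW),np.cos(YAW)]])
for cx in (-.04,0,.03):
  print([ (y,world(p,proj(p,np.r_[C+R@[cx,y],.075]))[0,2].round(4)) for y in (.06,.03,0,-.03,-.06)])
s=arm.read_camera('scene')
cv2.imwrite('pics/d.png',np.hstack([cv2.resize(q['color'][a:a+160,b:b+130,::-1],None,fx=3,fy=3) for q,a,b in((p,120,260),(s,80,230))]))
v,u=np.mgrid[60:210,250:400]; W=world(p,np.c_[u.ravel(),v.ravel()]); m=(W[:,0]>.6)&(W[:,0]<.8); print(np.percentile(W[m,2],[50,95,99,100]),W[(W[:,2]>.2)].max(0))
"
```

```text
t 7.92 world [ 0.4598 -0.1625  0.287 ] case xyz [-0.0189 -0.0404  0.287 ] rot [-3.139  0.009  3.007] F [ 1.2 -0.2  1.3] w -0.0
[(0.06, np.float64(0.0797)), (0.03, np.float64(0.0742)), (0, np.float64(0.0779)), (-0.03, np.float64(0.078)), (-0.06, np.float64(0.0745))]
[(0.06, np.float64(0.0775)), (0.03, np.float64(0.0786)), (0, np.float64(0.076)), (-0.03, np.float64(0.077)), (-0.06, np.float64(0.0773))]
[(0.06, np.float64(0.0753)), (0.03, np.float64(0.0761)), (0, np.float64(0.0748)), (-0.03, np.float64(0.0739)), (-0.06, np.float64(0.0753))]
[0.02462702 0.11891899 0.12122579 0.23771939] [0.60236799 0.00735454 0.90621743]
```

View pics/d.png

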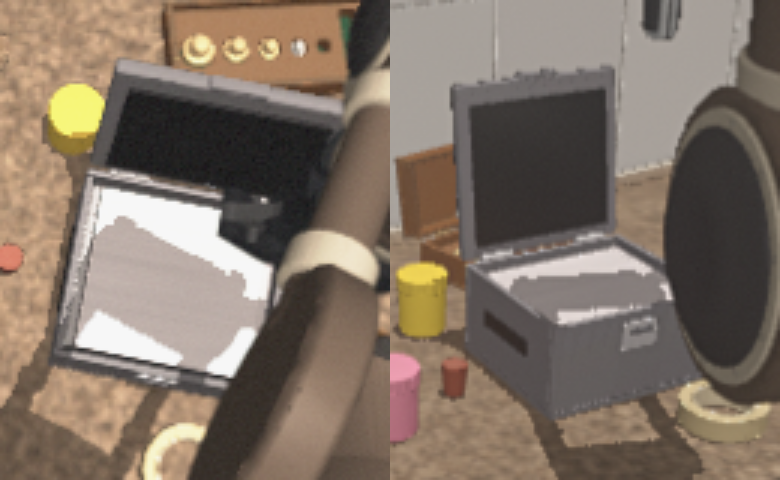

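>>> carry_out --pt "0 0 0 -1.5 1 0 0" --pt "0 0 0 -2.5 1 0 0" --pt "0 0 0 -2.5 1 0 0" --pt "0 0 0 -2.5 1 0 0" --pt "0 0 0 -2.5 0 0 0" --pt "0 0 0 -2.5 0 0 0" --pt "0 0 0 -2.5 0 0 0" --pt "0 0 0 0 0 0 0" --pt "0 0 0 0 0 0 0" --pt "0 0 0 0 0 0 0"

```text
t: 8.85
tool_pos: [0.6249, -0.1436, 0.2791]
tcp_rot: [3.141, -0.004, 3.007]
force: [-0.5, 0.1, 0.3]
gripper_width: -0.0001
finger_force: 0.0
```

```bash
python3 -c "
from h import *
st()"
```

```text
t 8.85 world [ 0.6249 -0.1436  0.2791] case xyz [0.1421 0.0005 0.2791] rot [ 3.141 -0.004  3.007] F [-0.5  0.1  0.3] w -0.0
```

>>> carry_out --pt "0 0 0 0 0 2 0" --pt "0 0 0 0 0 2 0" --pt "0 0 0 0 0 2 0" --pt "0 0 0 0.7 0 0.4 0" --pt "0 0 0 0.7 0 0 0" --pt "0 0 0 0.7 0 0 0" --pt "0 0 0 0.7 0 0 0" --pt "0 0 0 0.7 0 0 0" --pt "0 0 0 0.7 0 0 0" --pt "0 0 0 0 0 0 0"

```text
t: 9.68
tool_pos: [0.5843, -0.1385, 0.2191]
tcp_rot: [-3.141, 0.002, 3.007]
force: [1.2, -0.4, 0.2]
gripper_width: 0.0002
finger_force: 0.2
```

```bash
python3 -c "
from h import *
st()
s=arm.read_camera('scene')
cv2.imwrite('pics/e.png',cv2.resize(s['color'][60:240,180:390,::-1],None,fx=3,fy=3))"
```

```text
t 9.68 world [ 0.5843 -0.1385  0.2191] case xyz [1.012e-01 1.000e-04 2.191e-01] rot [-3.141e+00  2.000e-03  3.007e+00] F [ 1.2 -0.4  0.2] w 0.0
```

View pics/e.png

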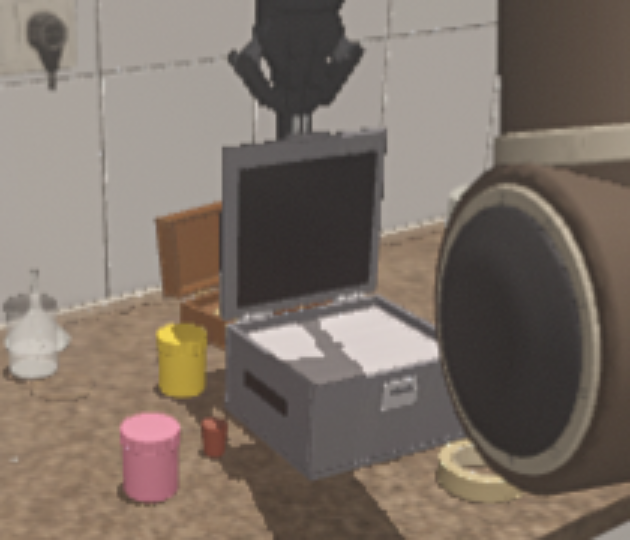

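>>> carry_out --pt "0 0 0 0.75 0 0.1 0" --pt "0 0 0 0.75 0 0.1 0" --pt "0 0 0 0.75 0 0.1 0" --pt "0 0 0 0.75 0 0.1 0" --pt "0 0 0 0.75 0 0.1 0" --pt "0 0 0 0.85 0 0.25 0" --pt "0 0 0 0.85 0 0.25 0" --pt "0 0 0 0.85 0 0.25 0" --pt "0 0 0 0.85 0 0.25 0" --pt "0 0 0 0 0 0 0"

```text
t: 10.57
tool_pos: [0.5106, -0.1281, 0.2006]
tcp_rot: [3.141, -0.005, 3.007]
force: [0.5, 0.3, -0.1]
gripper_width: -0.0002
finger_force: 0.0
```

```bash
python3 -c "
from h import *
st()"
```

```text
t 10.57 world [ 0.5106 -0.1281  0.2006] case xyz [0.0268 0.0005 0.2006] rot [ 3.141 -0.005  3.007] F [ 0.5  0.3 -0.1] w -0.0
```

>>> carry_out --pt "0 0 0 0.9 0 0.5 0" --pt "0 0 0 0.9 0 0.5 0" --pt "0 0 0 0.9 0 0.5 0" --pt "0 0 0 0.8 0 0.85 0" --pt "0 0 0 0.8 0 0.85 0" --pt "0 0 0 0.8 0 0.85 0" --pt "0 0 0 0.55 0 1 0" --pt "0 0 0 0.55 0 1 0" --pt "0 0 0 0.55 0 1 0" --pt "0 0 0 0 0 0 0"

```text
t: 11.4
tool_pos: [0.4436, -0.1187, 0.1288]
tcp_rot: [3.14, -0.006, 3.007]
force: [-0.8, -0.5, -0.3]
gripper_width: -0.0003
finger_force: 0.0
```

```bash
python3 -c "
from h import *
st()
s=arm.read_camera('scene')
cv2.imwrite('pics/f.png',cv2.resize(s['color'][60:240,180:390,::-1],None,fx=3,fy=3))"
```

```text
t 11.4 world [ 0.4436 -0.1187  0.1288] case xyz [-0.0408  0.0008  0.1288] rot [ 3.14  -0.006  3.007] F [-0.8 -0.5 -0.3] w -0.0
```

View pics/f.png

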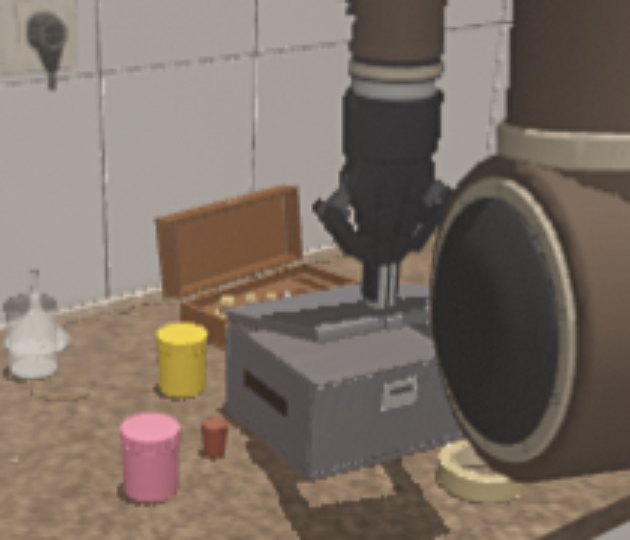

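>>> carry_out --pt "0 0 0 0.3 0 0.8 0" --pt "0 0 0 0.2 0 0.8 0" --pt "0 0 0 0.2 0 0.7 0" --pt "0 0 0 0.1 0 0.5 0" --pt "0 0 0 0 0 0.3 0" --pt "0 0 0 0 0 0.2 0" --pt "0 0 0 0 0 0.1 0" --pt "0 0 0 0 0 0 0" --pt "0 0 0 0 0 0 0" --pt "0 0 0 0 0 0 0"

```text
t: 12.28
tool_pos: [0.4394, -0.1187, 0.098]
tcp_rot: [-3.141, 0.001, 3.007]
force: [-0.7, -0.4, 0.5]
gripper_width: -0.0001
finger_force: 0.0
```

>>> carry_out --pt "0 0 0 0 0 0.15 0" --pt "0 0 0 0 0 0.15 0" --pt "0 0 0 0 0 0.1 0" --pt "0 0 0 0 0 0 0" --pt "0 0 0 0 0 0 0" --pt "0 0 0 0 0 0 0" --pt "0 0 0 0 0 0 0" --pt "0 0 0 0 0 0 0" --pt "0 0 0 0 0 0 0" --pt "0 0 0 0 0 0 0"

```text
t: 13.12
tool_pos: [0.4397, -0.1189, 0.0967]
tcp_rot: [-3.142, -0.0, 3.007]
force: [-7.3, 2.2, 20.1]
gripper_width: 0.0002
finger_force: 10.3
```

Firm stop at z = 96.7 mm (shut = 97). Press slightly more, then retreat and verify.

>>> carry_out --pt "0 0 0 0 0 0.15 0" --pt "0 0 0 0 0 0 0" --pt "0 0 0 0 0 0 0" --pt "0 0 0 0 0 -1.5 0" --pt "0 0 0 0 0 -3 0" --pt "0 0 0 0 0 -3 0" --pt "0 0 0 0 0 -3 0" --pt "0 0 0 0 0 -3 0" --pt "0 0 0 0 0 -2 0" --pt "0 0 0 0 0 0 0"

```text
t: 13.95
tool_pos: [0.4426, -0.1199, 0.2528]
tcp_rot: [-3.139, 0.011, 3.007]
force: [0.1, 0.1, 1.0]
gripper_width: 0.0001
finger_force: 0.0
```

```bash
python3 -c "
from h import *
st()
p=arm.read_camera('top'); s=arm.read_camera('scene')
R=np.array([[np.cos(YAW),-np.sin(YAW)],[np.sin(YAW),np.cos(YAW)]])
for q in (p,s):
 for cy in (.06,.03,-.05):
  print(cy,[ (x,world(q,proj(q,np.r_[C+R@[x,cy],.097]))[0,2].round(4)) for x in (.06,.03,0,-.03,-.065)])
for t in ['stopper','tape','reagent']:
  for m in arm.landmark_of(t,s)[:2]: print(t,m['confidence'],np.round(m['pixel']))
cv2.imwrite('pics/g.png',np.hstack([cv2.resize(q['color'][a:a+180,b:b+140,::-1],None,fx=2.8,fy=2.8) for q,a,b in((p,120,255),(s,80,225))]))"
```

```text
t 13.95 world [ 0.4426 -0.1199  0.2528] case xyz [-0.0417 -0.0005  0.2528] rot [-3.139  0.011  3.007] F [0.1 0.1 1. ] w 0.0
0.06 [(0.06, np.float64(0.0971)), (0.03, np.float64(0.0977)), (0, np.float64(0.0968)), (-0.03, np.float64(0.0994)), (-0.065, np.float64(0.0972))]
0.03 [(0.06, np.float64(0.1017)), (0.03, np.float64(0.3473)), (0, np.float64(0.3476)), (-0.03, np.float64(0.0986)), (-0.065, np.float64(0.6129))]
-0.05 [(0.06, np.float64(0.596)), (0.03, np.float64(0.4866)), (0, np.float64(0.4511)), (-0.03, np.float64(0.3953)), (-0.065, np.float64(0.0987))]
0.06 [(0.06, np.float64(0.0952)), (0.03, np.float64(0.095)), (0, np.float64(0.0952)), (-0.03, np.float64(0.0945)), (-0.065, np.float64(0.0966))]
0.03 [(0.06, np.float64(0.0944)), (0.03, np.float64(0.0957)), (0, np.float64(0.0955)), (-0.03, np.float64(0.0953)), (-0.065, np.float64(0.0954))]
-0.05 [(0.06, np.float64(0.0944)), (0.03, np.float64(0.096)), (0, np.float64(0.0966)), (-0.03, np.float64(0.0949)), (-0.065, np.float64(0.3007))]
stopper 0.58 [252. 211.]
tape 0.81 [342. 220.]
```

View pics/g.png

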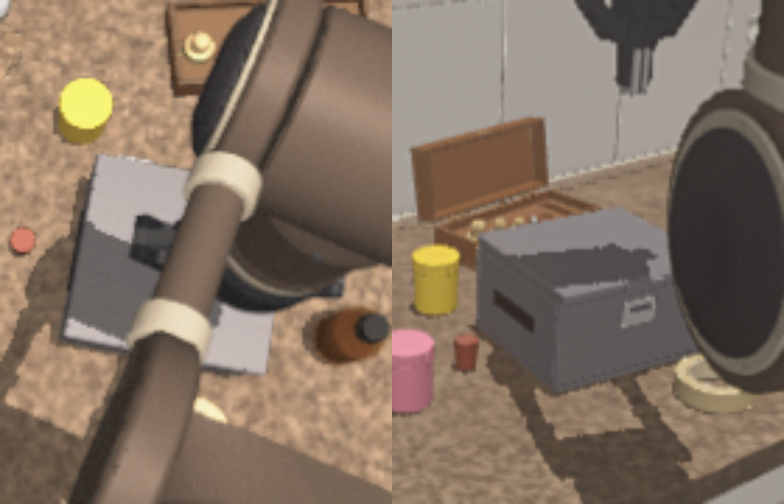

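The lid is flat at about 97 mm, and the stopper, tape and bottle are where they were.

```bash
python3 -c "
from h import *
print(arm.sign_off())"
```

```text
the job is handed in; nothing more can be done
None
```

The case is ready to carry and handed in: I pushed the flap down flat first, then the lid fully shut. The final pictures show the bottle, stopper and tape still standing beside it.

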